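# Shut the scanner lid and start the scan

## Robot

A 6-joint arm with a two-finger parallel gripper is mounted at the origin on the work surface. World frame = base frame: x ahead of the robot, y to its left, z up, the work surface at z = 0. Lengths are in m, angles in degrees, forces in N, time in s.
With the tool pointing down it reaches from about 0.4 to 0.825 m from the base axis. Payload 7 kg.
Tool frame: the origin (TCP) lies on the centre line of the jaws, within the pads' length; the fingertips stand 14 mm ahead of it and the grasp point (between the pads) lies 5 mm behind it; z points along the fingers, y is the line along which they close (so a half turn about z gives the same grasp; the last joint's range is limited). The gripper opens to 88 mm and grips with 3 to 60 N. Pads are 19 mm wide; open, the fingers measure 130 mm over their backs; the gripper's body (78 mm by 193 mm) begins 47 mm behind the grasp point.
Start: joints at [84.746, 20.546, 0.682, 0, -70.136, -16.507], TCP at [0.25, 0.627, 0.241] pointing down, gripper open.
Joint ranges: [-176.03, 176.03], [-82.01, 121.73], [-58.28, 71.71], [-173.87, 95.51], [-174.79, -0.11], [-173.66, 173.66]. Speed limits (degrees/s): [136.94, 136.94, 172.46, 180, 180, 180].

## Interface

Orientations are given as [roll, pitch, yaw] about the fixed x, y, z axes, in that order (R = Rz(yaw) Ry(pitch) Rx(roll)).
In Python, from plant import r gives the robot as it stands.
- The arm moves only by the tool send_rows, never from a script. Its argument "steps" is a list of rows, each an object with "dp": the shift along the tool's x, y, z in mm, a list of three; "roll": the turn about the tool's z in rad; "jaw": the opening in per cent of the stroke, from 0 (shut) to 100 (fully open). In form: [{"dp": [tx, ty, tz], "roll": roll, "jaw": jaw}, ...]. A call has 1 to 5 rows; each row is the pose to reach, as a shift and turn from the pose commanded when the call began, along the tool's axes at that moment; what a row does not reach only later rows make up. A row lasts 1/8 s, in which the tool goes at most 62.5 mm and 10.7 degrees, less where a joint would pass 70% of its speed; a pose out of reach is approached as far as the arm can. A call with a gripper value outside its range is refused whole. The fingers move at their own pace and stop on an object; "newtons" is the grip in N (left out, the last holds). Time passes only in rows, so rows that repeat a pose let the fingers close. It gives the time, the measured TCP pose, the force, the opening and the grip force at its end, in the units of the state.
- r.get_state(): the state, without advancing time (a new reading comes with each control period).
- r.capture(name): name is "scene" or "top" or "wrist"; returns a dict with "image" (420x560x3 uint8, blue, green, red), "K" (3x3 intrinsics, pixels), "dist" ([k1, k2, p1, p2, k3] as OpenCV has them; the pictures are not rectified), "rvec" (rotation vector, rad) and "tvec" (3), from world to camera coordinates, as OpenCV has them. Camera axes: x right, y down, z forward; pixel columns grow to the right and rows downward; lengths in m; the calibration is good to about 2 mm. A picture is of the moment at which its call begins. There is no depth.
- r.close_job(): hands the job in; it is judged then, once.
The state is a dict: "time_s": time; "joints": joint angles; "qd": joint speeds; "joint_torque": joint torques, N m; "tcp_pos": TCP position; "eef_rot": TCP orientation; "contact_force": force on the tool from outside, world axes, zero at the start; "moment": the same for the moment, N m; "gripper_width": finger opening in m; "gripper_force": force on a finger pad.
Only numpy, scipy, OpenCV 4.12 (cv2) and the standard library are available. Lean on these libraries where they do the work, as an engineer would, in place of code of your own. Each camera call takes 0.05 s, during which the arm holds its last target. There are 200 camera calls.

## Task

A form lies on the glass of the desk scanner and its lid has been left propped open: with the fingertips, gently push the lid down by its outside until it is fully shut, then press the large round start button at the right-hand end of the front panel all the way in, and let it spring back. Grip or lift nothing, and do not swing the lid further open or slam it. Keep the fingers off the glass and the inside of the lid, and leave the small buttons and everything else on the desk alone.

Things in the scene. Friction and masses are not known exactly. Their poses are not given: they have to be found in the camera images.
- scanner: flatbed scanner, charcoal plastic, 345 (its x) by 430 (its y) by 64 mm high with the lid shut; it does not move. Origin: centre of its underside, on the desk; x points from the control panel towards the hinge (away from the robot when not turned), y to the left. The control panel is the strip along the front, x -172 to -120 mm, its top 60 mm above the desk, and carries the buttons; behind it the lid covers x -118 to +165 mm.
- lid (a joint): the scanner's lid, a flat plate 282 mm from hinge to front edge, 428 mm wide, 18 mm thick; 0 = shut (lying flat, its outer face 64 mm above the desk), growing as its front edge rises (rad). It starts propped open at 0.85 to 1.1 rad. The hinge is stiff: the lid stays at whatever angle it is left and never falls, so it must be pushed all the way; that takes up to about 5 N near its front edge, less when pushed squarely to its face.
- lid_edge (a point): middle of the lid's front (free) edge, on its outer face. In the lid's own frame (origin on the hinge line, x-axis along the lid away from the front edge, z-axis square out of the outer face) it lies at x -282, z +14 mm; the lid's frame turns with it about the hinge and equals the scanner's when shut.
- lid_hinge (a point): middle of the hinge line, which runs along the scanner's y at x +165 mm, 50 mm above the desk
- lid_inside (a point): centre of the inside (underside) of the lid, on the white document backing, 220 x 300 mm, that faces the glass; the inside of the lid is not to be touched
- glass (a point): dark scanning glass, 223 x 305 mm, in the bed under the lid, with a small white form lying on it (fixed); not to be touched. The point is the centre of its upper face, 43 mm above the desk.
- start_button (a joint): the start button: the largest button and the only round one, diameter 26 mm, light grey, standing 6 mm above the panel at its right-hand end; 0 = out, 0.004 = fully in (m). Spring loaded: 1.6 N to start, about 5 N fully in; springs back when let go.
- start_button_top (a point): centre of the start button's top face (66 mm above the desk when out); scanner frame x -146, y -170 mm
- small_button1 (a joint): one of three small oblong buttons (9 x 18 mm, light grey, 4 mm above the panel) at scanner frame x -146, y -95 mm; 0 = out, 0.004 = in (m); to be left alone
- small_button2 (a joint): one of three small oblong buttons (9 x 18 mm, light grey, 4 mm above the panel) at scanner frame x -146, y -65 mm; 0 = out, 0.004 = in (m); to be left alone
- small_button3 (a joint): one of three small oblong buttons (9 x 18 mm, light grey, 4 mm above the panel) at scanner frame x -146, y -35 mm; 0 = out, 0.004 = in (m); to be left alone
- pen_cup: dark metal pen cup, 76 mm across, 95 mm high, with three pens sticking up to 140 mm; stands loose on the desk, to be left alone. Origin: centre of its underside.
- medicine_bottle: amber medicine jar with white cap, 58 mm across, 95 mm high; stands loose on the desk, to be left alone. Origin: centre of its underside.
- mug: white mug, 78 mm across, 88 mm high, handle on its y side; stands loose on the desk, to be left alone. Origin: centre of its underside.
- stapler: black and steel stapler, 36 x 145 mm (long along its y), 46 mm high; stands loose on the desk, to be left alone. Origin: centre of its underside.
- stamp: self-inking stamp, 28 x 50 mm, 74 mm high with its knob; stands loose on the desk, to be left alone. Origin: centre of its underside.
- phone: black mobile phone lying flat, 150 (its x) x 74 x 9 mm; stands loose on the desk, to be left alone. Origin: centre of its underside.
- tape_dispenser: black tape dispenser, 145 (its x) x 62 mm, 76 mm high; stands loose on the desk, to be left alone. Origin: centre of its underside.

How it is judged:
By the outcome, as a careful person would: the job done as asked, in the order asked, and still so for the second after the job is handed in, with the robot touching nothing.
It also fails if it takes over 42 s, if anything falls off the work surface, if the arm or the gripper's body presses on something with over 40 N, if the wrist force passes 120 N, or if a joint passes its speed limit or range.

## Working session

There is one attempt and no reset: what is moved stays moved. The work goes in short steps, Python scripts to look and compute and a tool call to move; the robot and the scene stay as the last step left them, time stands still between calls to the robot, and variables do not carry over. Pictures are saved under pics/ and viewed, at most 10 in all, crops included, and the job is handed in when it is done.

Besides the shell and the picture viewer there is one more tool, called after "Call:" by a JSON object that holds its "method" and its "body", one argument or row to a line. send_rows: Moves the arm, as the interface text tells. Its arguments: {"type":"object","properties":{"steps":{"type":"array","items":{"type":"object","properties":{"dp":{"type":"array","items":{"type":"number"}},"roll":{"type":"number"},"jaw":{"type":"number"}}}},"newtons":{"type":"number"}},"required":["steps"]}

```bash
ls; mkdir -p pics
python3 - <<'E'
from plant import r
import cv2,numpy as np
s=r.get_state();print({k:np.round(v,3).tolist() for k,v in s.items()})
for n in("scene","top"):
    c=r.capture(n);cv2.imwrite(f"pics/{n}0.png",c["image"])
    R=cv2.Rodrigues(np.array(c["rvec"]))[0];print(n,(-R.T@np.array(c["tvec"]).ravel()).round(3),R.round(2).tolist())
E
```

```text
pics
{'time_s': 0.0, 'joints': [84.746, 20.591, 0.634, -0.02, -70.136, -16.506], 'qd': [-0.01, 0.159, 0.119, 0.063, -0.053, 0.058], 'joint_torque': [-0.001, -58.272, 29.304, 6.998, 0.007, -0.0], 'tcp_pos': [0.25, 0.626, 0.24], 'eef_rot': [179.906, -0.008, -21.767], 'contact_force': [0.025, 0.846, 0.814], 'moment': [-0.003, -0.003, -0.006], 'gripper_force': 0.0, 'gripper_width': 0.088}
scene [ 0.458 -0.593  1.102] [[0.97, -0.23, -0.01], [-0.2, -0.83, -0.52], [0.11, 0.51, -0.86]]
top [0.473 0.012 1.238] [[0.01, -1.0, -0.0], [-1.0, -0.01, -0.09], [0.09, 0.01, -1.0]]
```

View pics/scene0.png

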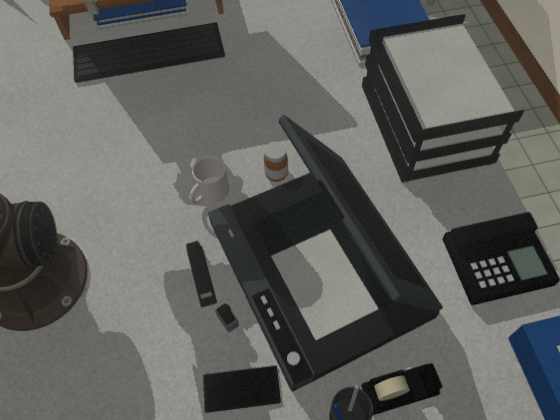

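View pics/top0.png

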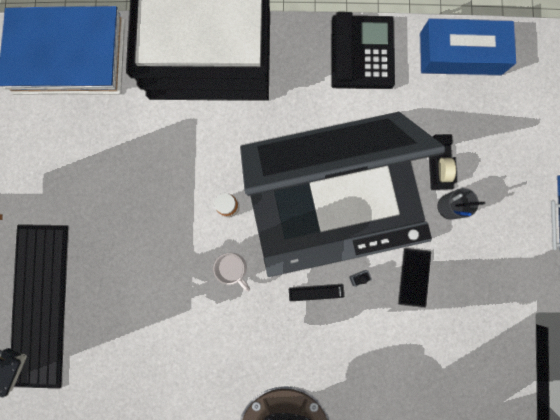

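The top view shows the scanner with its panel facing the robot, the start button near (413,235), and the small buttons at (362,246), (373,244) and (385,241). The lid is propped open behind it, with the pen cup at the right. I'll enlarge both pictures to read exact pixels.

Run:
```python
import cv2
a=cv2.imread("pics/top0.png")[100:290,220:480];cv2.imwrite("pics/topc.png",cv2.convertScaleAbs(cv2.resize(a,None,fx=3,fy=3,interpolation=cv2.INTER_CUBIC),alpha=1.8,beta=20))
a=cv2.imread("pics/scene0.png")[100:395,190:450];cv2.imwrite("pics/scenec.png",cv2.convertScaleAbs(cv2.resize(a,None,fx=2,fy=2,interpolation=cv2.INTER_CUBIC),alpha=1.8,beta=20))
```

```text
(no output)
```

View pics/topc.png

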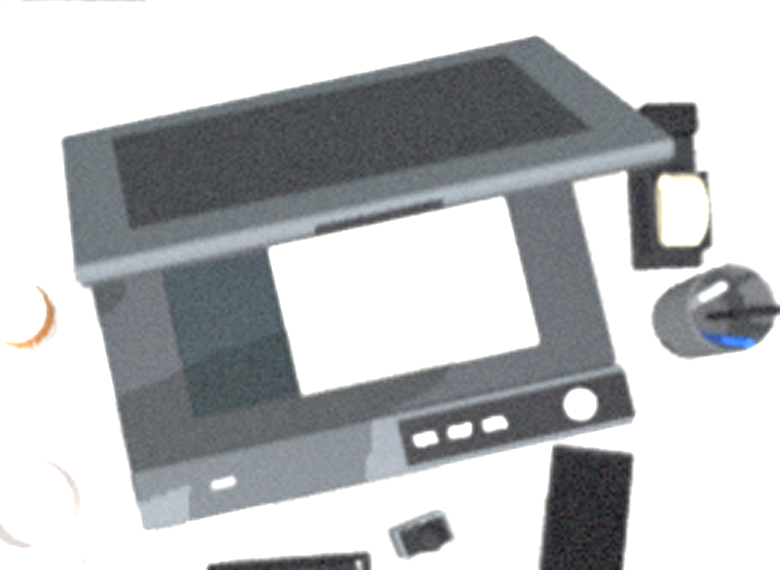

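View pics/scenec.png

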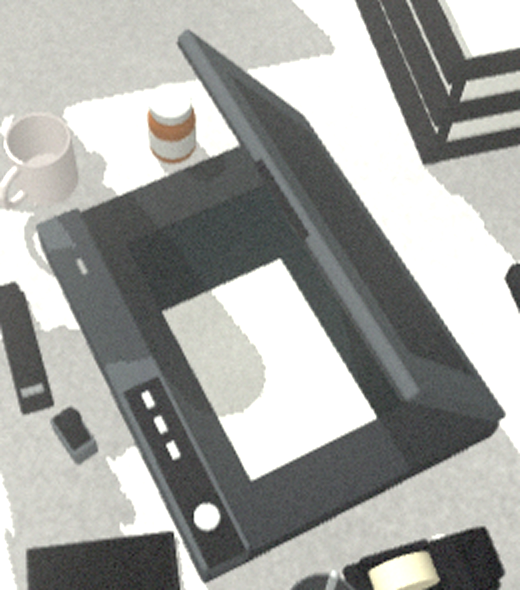

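```bash
cat > h.py <<'E'
from plant import r
import cv2,numpy as np
from scipy.optimize import least_squares
def lid(x,y,z,t):  # lid-frame point -> scanner frame; front edge (x<0) rises with t
    return [.165+x*np.cos(t)+z*np.sin(t), y, .05-x*np.sin(t)+z*np.cos(t)]
def toworld(P,p):
    c,s=np.cos(p[2]),np.sin(p[2]);P=np.array(P,float)
    return np.c_[p[0]+c*P[:,0]-s*P[:,1],p[1]+s*P[:,0]+c*P[:,1],P[:,2]]
E
python3 - <<'E'
from h import *
B=[[-.146,-.170,.066],[-.146,-.035,.064],[-.146,-.065,.064],[-.146,-.095,.064]]
L=lambda t:[lid(-.282,.214,.014,t),lid(-.282,-.214,.014,t)]
obs={"top":[(581,404),(425,438),(460,431),(495,424),(76,268),(668,142)],
"scene":[(207,516),(148,399),(161,424),(173,450),(189,32),(418,388)]}
sc={"top":(3,220,100),"scene":(2,190,100)}
C={n:r.capture(n) for n in obs}
px={n:np.array([((u+.5)/sc[n][0]-.5+sc[n][1],(v+.5)/sc[n][0]-.5+sc[n][2]) for u,v in obs[n]]) for n in obs}
def f(p):
    W=toworld(B+L(p[3]),p);o=[]
    for n,c in C.items():
        q=cv2.projectPoints(W,c["rvec"],c["tvec"],c["K"],c["dist"])[0].reshape(-1,2);o.append(q-px[n])
    return np.concatenate(o).ravel()
s=least_squares(f,[.6,-.1,.2,.95],loss="soft_l1");p=s.x
print(p.round(4).tolist(),np.degrees(p[2]));print(f(p).reshape(-1,2).round(1).tolist())
np.save("p.npy",p)
W=toworld(B[:1]+[lid(-.282,y,.014,t) for t in (p[3],.5,0) for y in(.214,0,-.214)],p);print(W.round(3).tolist())
W=toworld([lid(0,0,0,0)],p);print(W.round(3))
E
```

```text
[0.6258, -0.1214, 0.2242, 0.9923] 12.84815344319354
[[0.1, -0.1], [0.2, -0.2], [0.1, -0.3], [-0.1, -0.5], [-0.8, 0.1], [3.0, -0.5], [-0.4, 0.0], [-0.0, -0.2], [-0.3, -0.2], [-0.0, -0.4], [-1.4, -1.9], [0.3, 3.6]]
[[0.521, -0.32, 0.066], [0.6, 0.092, 0.294], [0.648, -0.116, 0.294], [0.695, -0.325, 0.294], [0.504, 0.07, 0.197], [0.552, -0.138, 0.197], [0.599, -0.347, 0.197], [0.464, 0.061, 0.064], [0.512, -0.147, 0.064], [0.559, -0.356, 0.064]]
[[ 0.787 -0.085  0.05 ]]
```

Run:
```python
from h import *
p=np.load("p.npy")
def ray(n,u,v,z):
    c=r.capture(n);R=cv2.Rodrigues(c["rvec"])[0];t=np.array(c["tvec"]).ravel()
    q=cv2.undistortPoints(np.array([[[u,v]]],float),c["K"],c["dist"]).ravel();d=R.T@[*q,1];o=-R.T@t
    return o+d*(z-o[2])/d[2]
def sc(w):
    c,s=np.cos(p[2]),np.sin(p[2]);a=w[:2]-p[:2];return np.array([c*a[0]+s*a[1],-s*a[0]+c*a[1]])
for nm,u,v,z in [("cup top",465,202,.095),("cup base",452,206,0),("pen",482,203,.14),("pen2",462,209,.13)]:
    w=ray("top",u,v,z);print(nm,w.round(3),"scanner",sc(w).round(3))
for nm,u,v,z in [("scene pen",360,385,.14)]:
    w=ray("scene",u,v,z);print(nm,w.round(3),"scanner",sc(w).round(3))
for t in (1.1,.992,.9,.8,.7,.6,.5,.4,.3,.2,.1,0):
    a=np.array(lid(-.262,0,.014,t))+[.0095,0,.014];print(t,toworld([a],p).round(4),(a*1000).round(1))
```

```text
cup top [ 0.602 -0.443  0.095] scanner [-0.095 -0.308]
cup base [ 0.601 -0.444  0.   ] scanner [-0.096 -0.31 ]
pen [ 0.595 -0.466  0.14 ] scanner [-0.107 -0.329]
pen2 [ 0.581 -0.421  0.13 ] scanner [-0.11  -0.282]
scene pen [ 0.62  -0.412  0.14 ] scanner [-0.07  -0.283]
1.1 [[ 0.6922 -0.1062  0.3038]] [ 68.1   0.  303.8]
0.992 [[ 0.6676 -0.1118  0.291 ]] [ 42.9   0.  291. ]
0.9 [[ 0.6478 -0.1163  0.2779]] [ 22.6   0.  277.9]
0.8 [[ 0.6277 -0.1209  0.2617]] [  2.    0.  261.7]
0.7 [[ 0.6093 -0.1251  0.2435]] [-16.9   0.  243.5]
0.6 [[ 0.5928 -0.1289  0.2235]] [-33.8   0.  223.5]
0.5 [[ 0.5783 -0.1322  0.2019]] [-48.7   0.  201.9]
0.4 [[ 0.5659 -0.135   0.1789]] [-61.4   0.  178.9]
0.3 [[ 0.5559 -0.1373  0.1548]] [-71.7   0.  154.8]
0.2 [[ 0.5483 -0.139   0.1298]] [-79.5   0.  129.8]
0.1 [[ 0.5431 -0.1402  0.1041]] [-84.8   0.  104.1]
0 [[ 0.5405 -0.1408  0.078 ]] [-87.5   0.   78. ]
```

Call:
{"method": "send_rows", "body": {
  "steps": [
    {"dp": [0,0,-40],"roll": 0,"jaw": 0},
    {"dp": [0,0,-90],"roll": 0,"jaw": 0},
    {"dp": [0,0,-130],"roll": 0,"jaw": 0}
  ]
}}

```text
time_s: 0.82
tcp_pos: [0.2504, 0.6269, 0.3729]
eef_rot: [-179.9, 0.0, -21.8]
contact_force: [0.8, 0.5, -0.5]
gripper_width: 0.0628
gripper_force: 0.0
```

Call:
{"method": "send_rows", "body": {
  "steps": [
    {"dp": [32,24,0],"roll": 0,"jaw": 0},
    {"dp": [76,56,0],"roll": 0,"jaw": 0},
    {"dp": [120,89,0],"roll": 0,"jaw": 0},
    {"dp": [165,121,0],"roll": 0,"jaw": 0},
    {"dp": [209,154,0],"roll": 0,"jaw": 0}
  ]
}}

```text
time_s: 1.45
tcp_pos: [0.3879, 0.4047, 0.3708]
eef_rot: [-180.0, -0.0, -21.7]
contact_force: [0.8, 0.5, -0.9]
gripper_width: 0.0129
gripper_force: 0.0
```

Call:
{"method": "send_rows", "body": {
  "steps": [
    {"dp": [44,33,0],"roll": 0,"jaw": 0},
    {"dp": [88,65,0],"roll": 0,"jaw": 0},
    {"dp": [132,98,0],"roll": 0,"jaw": 0},
    {"dp": [177,130,0],"roll": 0,"jaw": 0},
    {"dp": [221,163,0],"roll": 0,"jaw": 0}
  ]
}}

```text
time_s: 2.08
tcp_pos: [0.5328, 0.1714, 0.3709]
eef_rot: [-180.0, -0.0, -21.7]
contact_force: [0.1, 0.9, -0.5]
gripper_width: 0.0003
gripper_force: 0.0
```

Call:
{"method": "send_rows", "body": {
  "steps": [
    {"dp": [44,32,0],"roll": 0.18,"jaw": 0},
    {"dp": [88,65,0],"roll": 0.36,"jaw": 0},
    {"dp": [132,97,0],"roll": 0.54,"jaw": 0},
    {"dp": [176,130,0],"roll": 0.72,"jaw": 0},
    {"dp": [212,156,0],"roll": 0.9,"jaw": 0}
  ]
}}

```text
time_s: 2.7
tcp_pos: [0.6719, -0.0525, 0.3704]
eef_rot: [180.0, -0.0, -73.7]
contact_force: [0.0, 0.3, 1.0]
gripper_width: 0.0002
gripper_force: 0.0
```

Call:
{"method": "send_rows", "body": {
  "steps": [
    {"dp": [30,-9,0],"roll": 0.033,"jaw": 0},
    {"dp": [59,-17,0],"roll": 0.066,"jaw": 0},
    {"dp": [59,-17,25],"roll": 0.066,"jaw": 0},
    {"dp": [59,-17,50],"roll": 0.066,"jaw": 0},
    {"dp": [59,-17,50],"roll": 0.066,"jaw": 0}
  ]
}}

```text
time_s: 3.32
tcp_pos: [0.7034, -0.1021, 0.3182]
eef_rot: [179.8, 0.1, -77.1]
contact_force: [-0.6, 0.3, 0.2]
gripper_width: 0.0002
gripper_force: 0.0
```

Run:
```python
from h import *
s=r.get_state();print(np.round(s["tcp_pos"],4),np.round(s["eef_rot"],2),np.round(s["joints"],1),np.round(s["contact_force"],2))
a=cv2.convertScaleAbs(cv2.resize(r.capture("scene")["image"][60:360,180:480],None,fx=2,fy=2),alpha=1.6,beta=15)
cv2.imwrite("pics/s1.png",a[:600,:600])
```

```text
[ 0.7034 -0.1021  0.3182] [ 1.7976e+02  6.0000e-02 -7.7120e+01] [  7.4  22.3  13.2  -0.  -81.2   5.5] [-0.61  0.34  0.23]
```

View pics/s1.png

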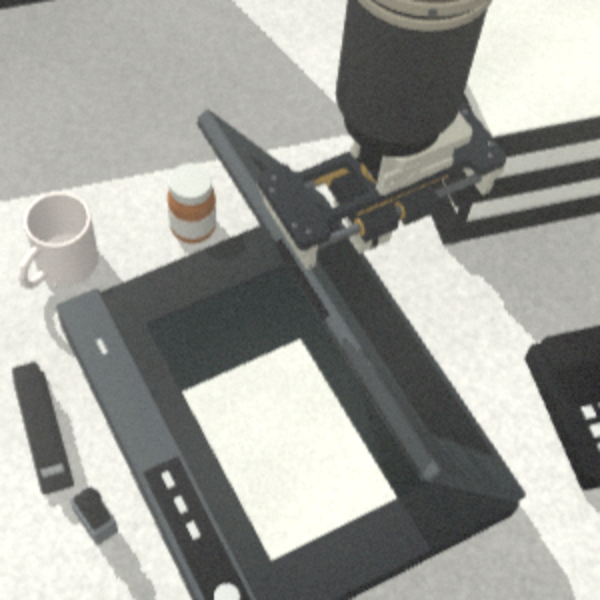

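The picture shows the fingers behind and above the lid's outer face at about (320,250), with the body clear of the edge and nothing else disturbed. Next I'll ease into contact.

Call:
{"method": "send_rows", "body": {
  "steps": [
    {"dp": [0,0,14],"roll": 0,"jaw": 0},
    {"dp": [0,6,17],"roll": 0,"jaw": 0},
    {"dp": [0,12,20],"roll": 0,"jaw": 0},
    {"dp": [0,18,23],"roll": 0,"jaw": 0},
    {"dp": [0,22,25],"roll": 0,"jaw": 0}
  ]
}}

```text
time_s: 4.0
tcp_pos: [0.6825, -0.1071, 0.2959]
eef_rot: [-180.0, -0.0, -77.1]
contact_force: [1.0, 0.4, 0.4]
gripper_width: 0.0002
gripper_force: 0.0
```

Call:
{"method": "send_rows", "body": {
  "steps": [
    {"dp": [0,6,5],"roll": 0,"jaw": 0},
    {"dp": [0,11,9],"roll": 0,"jaw": 0},
    {"dp": [0,18,13],"roll": 0,"jaw": 0},
    {"dp": [0,24,18],"roll": 0,"jaw": 0}
  ]
}}

```text
time_s: 4.5
tcp_pos: [0.6595, -0.1125, 0.278]
eef_rot: [-179.9, -0.0, -77.1]
contact_force: [1.3, -0.5, 4.1]
gripper_width: 0.0003
gripper_force: 1.7
```

Call:
{"method": "send_rows", "body": {
  "steps": [
    {"dp": [0,7,5],"roll": 0,"jaw": 0},
    {"dp": [0,14,11],"roll": 0,"jaw": 0},
    {"dp": [0,21,16],"roll": 0,"jaw": 0},
    {"dp": [0,27,22],"roll": 0,"jaw": 0},
    {"dp": [0,33,28],"roll": 0,"jaw": 0}
  ]
}}

```text
time_s: 5.12
tcp_pos: [0.6268, -0.1198, 0.2491]
eef_rot: [180.0, 0.0, -77.1]
contact_force: [0.5, -0.0, 4.1]
gripper_width: 0.0005
gripper_force: 1.6
```

Call:
{"method": "send_rows", "body": {
  "steps": [
    {"dp": [0,6,6],"roll": 0,"jaw": 0},
    {"dp": [0,12,13],"roll": 0,"jaw": 0},
    {"dp": [0,18,20],"roll": 0,"jaw": 0},
    {"dp": [0,23,26],"roll": 0,"jaw": 0},
    {"dp": [0,28,33],"roll": 0,"jaw": 0}
  ]
}}

```text
time_s: 5.75
tcp_pos: [0.5996, -0.126, 0.2161]
eef_rot: [180.0, 0.0, -77.1]
contact_force: [-0.7, 0.2, 4.6]
gripper_width: 0.0003
gripper_force: 1.4
```

Call:
{"method": "send_rows", "body": {
  "steps": [
    {"dp": [0,5,7],"roll": 0,"jaw": 0},
    {"dp": [0,10,14],"roll": 0,"jaw": 0},
    {"dp": [0,14,22],"roll": 0,"jaw": 0},
    {"dp": [0,19,30],"roll": 0,"jaw": 0},
    {"dp": [0,23,37],"roll": 0,"jaw": 0}
  ]
}}

```text
time_s: 6.38
tcp_pos: [0.5777, -0.131, 0.179]
eef_rot: [-180.0, -0.0, -77.1]
contact_force: [2.8, 0.0, 0.9]
gripper_width: 0.0006
gripper_force: 1.2
```

Call:
{"method": "send_rows", "body": {
  "steps": [
    {"dp": [0,4,8],"roll": 0,"jaw": 0},
    {"dp": [0,7,16],"roll": 0,"jaw": 0},
    {"dp": [0,10,24],"roll": 0,"jaw": 0},
    {"dp": [0,13,32],"roll": 0,"jaw": 0},
    {"dp": [0,16,41],"roll": 0,"jaw": 0}
  ]
}}

```text
time_s: 7.0
tcp_pos: [0.5616, -0.1348, 0.138]
eef_rot: [180.0, 0.0, -77.1]
contact_force: [-0.8, -0.6, 2.1]
gripper_width: 0.0001
gripper_force: 1.2
```

Call:
{"method": "send_rows", "body": {
  "steps": [
    {"dp": [0,2,8],"roll": 0,"jaw": 0},
    {"dp": [0,4,17],"roll": 0,"jaw": 0},
    {"dp": [0,6,25],"roll": 0,"jaw": 0},
    {"dp": [0,8,33],"roll": 0,"jaw": 0},
    {"dp": [0,8,39],"roll": 0,"jaw": 0}
  ]
}}

```text
time_s: 7.62
tcp_pos: [0.5539, -0.1365, 0.099]
eef_rot: [180.0, 0.0, -77.1]
contact_force: [-1.4, -1.2, 1.9]
gripper_width: 0.0007
gripper_force: 1.2
```

Call:
{"method": "send_rows", "body": {
  "steps": [
    {"dp": [0,1,5],"roll": 0,"jaw": 0},
    {"dp": [0,1,9],"roll": 0,"jaw": 0},
    {"dp": [0,1,12],"roll": 0,"jaw": 0},
    {"dp": [0,2,15],"roll": 0,"jaw": 0},
    {"dp": [0,2,17],"roll": 0,"jaw": 0}
  ]
}}

```text
time_s: 8.25
tcp_pos: [0.5525, -0.1368, 0.0825]
eef_rot: [-180.0, -0.0, -77.1]
contact_force: [-0.3, -0.5, 1.9]
gripper_width: 0.0008
gripper_force: 1.1
```

Almost shut. I'll press down slowly until the force rises.

Call:
{"method": "send_rows", "body": {
  "steps": [
    {"dp": [0,0,1.5],"roll": 0,"jaw": 0},
    {"dp": [0,0,3],"roll": 0,"jaw": 0},
    {"dp": [0,0,4],"roll": 0,"jaw": 0},
    {"dp": [0,0,5],"roll": 0,"jaw": 0},
    {"dp": [0,0,5],"roll": 0,"jaw": 0}
  ]
}}

```text
time_s: 8.88
tcp_pos: [0.5523, -0.1369, 0.0783]
eef_rot: [-180.0, -0.0, -77.1]
contact_force: [-2.8, 1.2, 9.1]
gripper_width: 0.0005
gripper_force: 4.5
```

Call:
{"method": "send_rows", "body": {
  "steps": [
    {"dp": [0,0,1],"roll": 0,"jaw": 0},
    {"dp": [0,0,1.5],"roll": 0,"jaw": 0},
    {"dp": [0,0,1.5],"roll": 0,"jaw": 0}
  ]
}}

```text
time_s: 9.25
tcp_pos: [0.5523, -0.1369, 0.0782]
eef_rot: [-180.0, -0.0, -77.1]
contact_force: [-7.0, 3.5, 21.3]
gripper_width: 0.0005
gripper_force: 10.8
```

Call:
{"method": "send_rows", "body": {
  "steps": [
    {"dp": [0,0,-15],"roll": 0,"jaw": 0},
    {"dp": [0,0,-45],"roll": 0,"jaw": 0},
    {"dp": [40,17,-45],"roll": 0,"jaw": 0},
    {"dp": [80,34,-45],"roll": 0,"jaw": 0},
    {"dp": [120,51,-45],"roll": 0,"jaw": 0}
  ]
}}

```text
time_s: 9.88
tcp_pos: [0.5294, -0.2664, 0.1215]
eef_rot: [-180.0, -0.0, -77.1]
contact_force: [0.1, 0.6, -0.3]
gripper_width: 0.0004
gripper_force: 0.0
```

Call:
{"method": "send_rows", "body": {
  "steps": [
    {"dp": [30,13,0],"roll": 0,"jaw": 0},
    {"dp": [51,21,0],"roll": 0,"jaw": 0},
    {"dp": [51,21,0],"roll": 0,"jaw": 0},
    {"dp": [51,21,0],"roll": 0,"jaw": 0}
  ]
}}

```text
time_s: 10.38
tcp_pos: [0.5203, -0.3194, 0.121]
eef_rot: [180.0, 0.0, -77.1]
contact_force: [-0.5, 0.4, 0.7]
gripper_width: 0.0007
gripper_force: 0.0
```

Run:
```python
from h import *
p=np.load("p.npy")
s=r.get_state();w=np.array(s["tcp_pos"]);print(w.round(4),np.round(s["eef_rot"],2),np.round(s["contact_force"],2))
c,n=np.cos(p[2]),np.sin(p[2]);a=w[:2]-p[:2];print("scanner",c*a[0]+n*a[1],-n*a[0]+c*a[1])
a=cv2.convertScaleAbs(cv2.resize(r.capture("scene")["image"][130:400,180:470],None,fx=2,fy=2),alpha=1.6,beta=15)
cv2.imwrite("pics/s2.png",a)
```

```text
[ 0.5203 -0.3194  0.121 ] [ 1.800e+02  1.000e-02 -7.712e+01] [-0.54  0.43  0.67]
scanner -0.14688233370759796 -0.1696382306806171
```

View pics/s2.png

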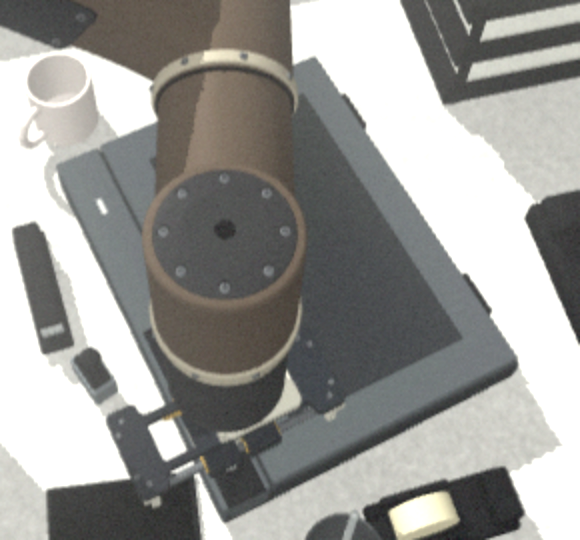

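The lid lies flat, and the tool stands over the panel's right end with the pen cup, phone and stamp clear of it. Now I'll press the button.

Call:
{"method": "send_rows", "body": {
  "steps": [
    {"dp": [0,0,18],"roll": 0,"jaw": 0},
    {"dp": [0,0,34],"roll": 0,"jaw": 0},
    {"dp": [0,0,40],"roll": 0,"jaw": 0},
    {"dp": [0,0,42],"roll": 0,"jaw": 0},
    {"dp": [0,0,43],"roll": 0,"jaw": 0}
  ]
}}

```text
time_s: 11.05
tcp_pos: [0.5203, -0.3195, 0.0784]
eef_rot: [-180.0, -0.0, -77.1]
contact_force: [-1.0, 0.7, 2.5]
gripper_width: 0.0002
gripper_force: 1.5
```

Call:
{"method": "send_rows", "body": {
  "steps": [
    {"dp": [0,0,1],"roll": 0,"jaw": 0},
    {"dp": [0,0,2],"roll": 0,"jaw": 0},
    {"dp": [0,0,3],"roll": 0,"jaw": 0},
    {"dp": [0,0,3.5],"roll": 0,"jaw": 0},
    {"dp": [0,0,3.5],"roll": 0,"jaw": 0}
  ]
}}

```text
time_s: 11.68
tcp_pos: [0.5204, -0.3197, 0.0762]
eef_rot: [-180.0, -0.0, -77.1]
contact_force: [-4.0, 5.1, 14.5]
gripper_width: 0.0008
gripper_force: 7.4
```

Force is well past 5 N with a hard stop at the expected depth, so the button is fully in. Releasing it now.

Call:
{"method": "send_rows", "body": {
  "steps": [
    {"dp": [0,0,-5],"roll": 0,"jaw": 0},
    {"dp": [0,0,-25],"roll": 0,"jaw": 0},
    {"dp": [0,0,-65],"roll": 0,"jaw": 0},
    {"dp": [0,0,-115],"roll": 0,"jaw": 0},
    {"dp": [0,0,-150],"roll": 0,"jaw": 0}
  ]
}}

```text
time_s: 12.3
tcp_pos: [0.5211, -0.3201, 0.227]
eef_rot: [-179.9, -0.1, -77.1]
contact_force: [0.7, -0.4, -0.1]
gripper_width: 0.0006
gripper_force: 0.0
```

Call:
{"method": "send_rows", "body": {
  "steps": [
    {"dp": [0,40,-20],"roll": 0,"jaw": 0},
    {"dp": [0,80,-40],"roll": 0,"jaw": 0},
    {"dp": [0,80,-40],"roll": 0,"jaw": 0},
    {"dp": [0,80,-40],"roll": 0,"jaw": 0}
  ]
}}

```text
time_s: 12.8
tcp_pos: [0.4425, -0.3376, 0.2646]
eef_rot: [-180.0, -0.0, -77.1]
contact_force: [0.4, 0.2, -0.4]
gripper_width: 0.0002
gripper_force: 0.0
```

Run:
```python
from h import *
s=r.get_state();print(s["time_s"],np.round(s["tcp_pos"],3),np.round(s["contact_force"],2))
a=r.capture("scene")["image"][100:400,180:470];b=r.capture("top")["image"][90:310,200:490]
f=lambda x:cv2.convertScaleAbs(cv2.resize(x,(400,int(400*x.shape[0]/x.shape[1]))),alpha=1.6,beta=10)
a,b=f(a),f(b);b=cv2.copyMakeBorder(b,0,a.shape[0]-b.shape[0],0,0,0)
cv2.imwrite("pics/end.png",np.hstack([a,b]))
```

```text
12.8 [ 0.442 -0.338  0.265] [ 0.4   0.23 -0.36]
```

View pics/end.png

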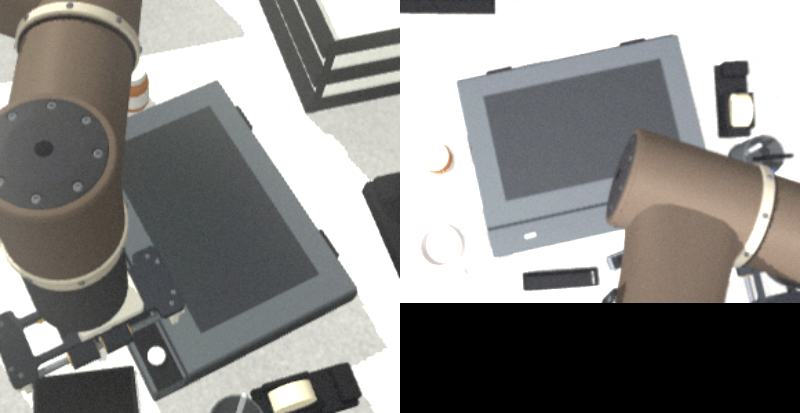

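The lid is flat and shut, the button is out again at about (156,355), everything else is where it was, and the robot is clear.

```bash
python3 -c "
from plant import r
print(r.close_job())"
```

```text
the job is handed in; nothing more can be done
None
```

I pushed the lid fully shut, then pressed the start button all the way in and let it spring back. The job was handed in at about 12.8 s with the arm clear and nothing else on the desk visibly moved.

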